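Show a framed print to the catalogue camera

TASK

Draw the green-framed print straight up out of the slotted rack and hold it in the air for the catalogue camera: upright, its picture side squarely facing the lens, the middle of the frame level with the middle of the lens and straight in front of it, 16 cm away from the glass. Finish while still holding it there, still and touching nothing but the gripper. Leave the other prints in the rack, the camera where it is and the other goods undisturbed.

Things in the scene. Friction and masses are not known exactly. Their poses are not given: they have to be found in the camera images.
- green_print: Stiff picture in a green frame (front: red tulip; back: cardboard), 100 mm wide (y), 130 high (z), 10 thick (x), 0.11 to 0.23 kg. Origin: centre of its lower edge; z up, x out of the picture side. Starts upright in one of the three slots (varies), x away from the robot. Grip it from above across its thickness at the middle of the top edge, fingertips 20 to 30 mm below that edge.
- picture (a point): The middle of the green print's front face, 65 mm above its lower edge and 5 mm in front of its mid-plane. Same axes as the print.
- sight (a point): Imaginary point 60 mm straight out from picture along the print's x, fixed to the print; it tells front from back. When the print is shown correctly it lies between picture and lens.
- red_print: Red-framed print, same size and axes as the green one, in another slot of the rack. Stays there.
- blue_print: Blue-framed print, same size and axes as the green one, in another slot of the rack. Stays there.
- rack: Pale wooden rack fixed to the table, 170 mm (x) by 124 (y), 57 high; position and yaw vary. Origin: centre of its underside, z up. Three slots across it at x = -55, 0, +55 mm, each 13 mm wide and 106 long, floor 12 mm above the table, 45 mm deep; the prints' top edges stand 142 mm above the table, with 45 mm free between neighbours.
- stand: Camera stand, fixed to the table: dark 140 x 140 x 14 mm foot with a column 20 mm thick and 306 mm tall, at x = +35 mm. Origin at the centre of its underside; the camera looks along the stand's -x, roughly towards the robot. Position and yaw vary.
- lens (a point): Centre of the lens glass (front of a 52 mm black barrel on a black camera body 105 mm wide, 70 high), 75 mm in front of the stand's origin (stand x = -75 mm) and 160 to 230 mm above the table: the height varies, held on the column by stiff friction. Same axes as the stand: the lens looks level along its -x; z is up.
- mug: Loose shop goods, not to be disturbed. Yellow mug, 80 mm wide, 90 mm high, with a handle. Origin: centre of the underside.
- stamp_dark: Loose shop goods, not to be disturbed. Dark wooden rubber stamp, 42 mm wide, 66 mm high. Origin: centre of the underside.
- stamp_light: Loose shop goods, not to be disturbed. Pale wooden rubber stamp, 42 mm wide, 66 mm high. Origin: centre of the underside.
- ink_tin: Loose shop goods, not to be disturbed. Flat red ink-pad tin, 75 x 55 x 18 mm. Origin: centre of the underside.
- jar: Loose shop goods, not to be disturbed. Amber glass jar with a brass lid, 72 mm wide, 100 mm high. Origin: centre of the underside.
Things that resemble listed ones, but are neither listed nor needed, are in the scene too. Several things have the shape of the green_print; the one meant has the colours described above.

How it is judged:
By the outcome, as a careful person would: the job done as asked, in the order asked, and still so for the second after the job is handed in, while the arm keeps its last pose, push and grip.
It also fails if it takes over 42 s, if anything falls off the work surface, if the arm or the gripper's body presses on something with over 40 N, if the wrist force passes 120 N, or if a joint passes its speed limit or range.

ROBOT

A 7-joint arm with a two-finger parallel gripper is mounted at the origin on the work surface. World frame = base frame: x ahead of the robot, y to its left, z up, the work surface at z = 0. Lengths are in m, angles in rad, forces in N, time in s.
With the tool pointing down it reaches from about 0.425 to 0.875 m from the base axis. Payload 8.4 kg.
Tool frame: the origin (TCP) lies between the finger pads; the fingertips stand env.tcp_to_tips ahead of it and the grasp point (between the pads) is the TCP (env.tcp_to_tips is the distance from the TCP to the fingertips, in m); z points along the fingers, y is the line along which they close (so a half turn about z gives the same grasp; the last joint's range is limited). The gripper opens to 87 mm and grips with 3 to 60 N. Pads are 19 mm wide; open, the fingers measure 117 mm over their backs; the gripper's body (75 mm by 190 mm) begins 51 mm behind the grasp point.
Start: joints at [-1.279, 0.333, 0.04, 1.465, -0.013, 1.343, -0.059], TCP at [0.248, 0.601, 0.242] pointing down, gripper open.
Joint ranges: [-2.58, 2.58], [-0.38, 2.09], [-1.3, 1.39], [0.25, 2.4], [-1.5, 4.64], [0.08, 2.09], [-2.65, 2.65]. Speed limits (rad/s): [2.22, 2.22, 2.79, 2.79, 3.14, 3.14, 3.14].

INTERFACE

Orientations are given as a unit quaternion [w, x, y, z].
In Python, from bench import env gives the robot as it stands.
- The arm moves only by the tool move_arm, never from a script. Its argument "motion" is text: rows parted by semicolons, each of 4 numbers parted by spaces: the shift along the tool's x, y, z in mm, then the turn about the tool's z in degrees. In form: tx ty tz twist; .... A call has 1 to 20 rows; each row shifts and turns the commanded pose from where the row before left it, along the tool's axes as they then stand; what a row does not reach is not made up. A row lasts 1/10 s, in which the tool goes at most 50 mm and 8.59 degrees, less where a joint would pass 70% of its speed; a pose out of reach is approached as far as the arm can. A call is refused whole if a number of a shift passes 50 or a number of a turn 8.59, either way. A call with a gripper value outside its range is refused whole. "gripper" is the closure, from -1 (fully open) to 1 (shut), set as the call begins (left out, the last holds). The fingers move at their own pace and stop on an object; "newtons" is the grip in N (left out, the last holds). Time passes only in rows, so rows that do not move let the fingers close. It gives the time, the measured TCP pose, the force, the opening and the grip force at its end, in the units of the state.
- env.state(): the state, without advancing time (a new reading comes with each control period).
- env.read_camera(name): name is "scene" or "top" or "wrist"; returns a dict with "frame" (480x640x3 uint8, red, green, blue), "z_map" (480x640 float32, m along the optical axis (not along the pixel's ray), 0 where there is no reading), "mtx" (3x3 intrinsics, pixels), "camera_from_world" (4x4, takes a point from world to camera coordinates). Camera axes: x right, y down, z forward; pixel columns grow to the right and rows downward; lengths in m; the calibration is good to about 2 mm. A picture is of the moment at which its call begins.
- env.sign_off(): hands the job in; it is judged then, once.
The state is a dict: "clock": time; "q": joint angles; "joint_vel": joint speeds; "joint_efforts": joint torques, N m; "ee_pos": TCP position; "ee_rot": TCP orientation; "ft_force": force on the tool from outside, world axes, zero at the start; "torque": the same for the moment, N m; "width": opening from 0.0 (shut) to 1.0 (fully open); "grip_force": force on a finger pad.
Only numpy, scipy, OpenCV 4.12 (cv2) and the standard library are available. Lean on these libraries where they do the work, as an engineer would, in place of code of your own. Each camera call takes 0.05 s, during which the arm holds its last target. There are 200 camera calls.

## Working session

There is one attempt and no reset: what is moved stays moved. The work goes in short steps, Python scripts to look and compute and a tool call to move; the robot and the scene stay as the last step left them, time stands still between calls to the robot, and variables do not carry over. Pictures are saved under pics/ and viewed, at most 10 in all, crops included, and the job is handed in when it is done.

Besides the shell and the picture viewer there is one more tool, called after ">>>" as a command line: name --argument value ..., lists and objects as JSON in quotes. move_arm: Moves the arm, as the interface text tells. Its arguments: {"type":"object","properties":{"motion":{"type":"string"},"gripper":{"type":"number"},"newtons":{"type":"number"}},"required":["motion"]}

```bash
mkdir -p pics; cat > h.py <<'E'
import numpy as np, cv2
from bench import env
def cam(n):
    d=env.read_camera(n); 
    K=d["mtx"];T=np.linalg.inv(d["camera_from_world"]);z=d["z_map"]
    v,u=np.mgrid[:480,:640]
    P=np.stack([(u-K[0,2])/K[0,0]*z,(v-K[1,2])/K[1,1]*z,z],-1)@T[:3,:3].T+T[:3,3]
    P[z==0]=np.nan
    return d,P
E
python3 - <<'E'
from h import *
print(env.state(), env.tcp_to_tips)
for n in("scene","top"):
    d,P=cam(n); np.savez(n+".npz",f=d["frame"],P=P,T=d["camera_from_world"],K=d["mtx"])
    cv2.imwrite(f"pics/{n}.png",d["frame"][...,::-1]); print(np.linalg.inv(d["camera_from_world"]).round(3))
E
```

```text
{'clock': 0.0, 'q': array([-1.27919098,  0.33390111,  0.03985508,  1.4662772 , -0.01341838,
        1.34331237, -0.05852736]), 'joint_vel': array([ 0.00193429, -0.00044658, -0.00213995, -0.00031378,  0.00133832,
       -0.00196779,  0.00203165]), 'joint_efforts': array([ 5.17493354e-04, -6.56383038e+01,  1.33513033e+00, -4.03797340e+01,
       -5.97465551e-02,  4.48659214e-02,  1.44194355e-04]), 'ee_pos': array([0.24744552, 0.60057386, 0.24066242]), 'ee_rot': array([-1.15846383e-04,  1.94176762e-01,  9.80966217e-01, -8.07869078e-04]), 'ft_force': array([ 0.25837294,  0.40065167, -0.18359995]), 'torque': array([ 0.00958171, -0.03318711,  0.03079346]), 'grip_force': 0.0, 'width': 0.999682847955161} 0.019
[[-0.159  0.785 -0.598  1.386]
 [ 0.987  0.132 -0.09   0.139]
 [ 0.008 -0.605 -0.796  1.258]
 [ 0.     0.     0.     1.   ]]
[[ 0.016 -0.996  0.083  0.416]
 [-1.    -0.017 -0.005 -0.008]
 [ 0.006 -0.083 -0.997  1.566]
 [ 0.     0.     0.     1.   ]]
```

View pics/scene.png

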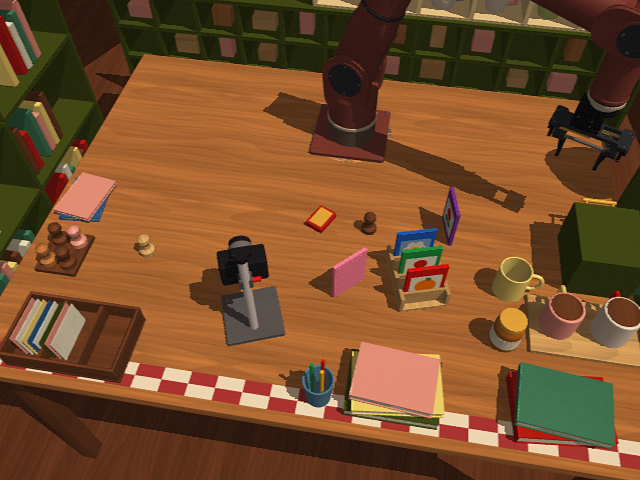

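View pics/top.png

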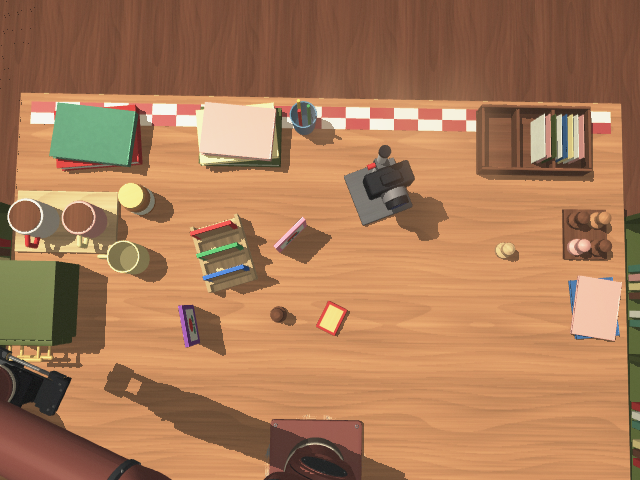

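```bash
cat > m.py <<'E'
from h import *
def rect(Q): 
    r=cv2.minAreaRect((Q[:,:2]*1000).astype(np.float32)); return np.round(r[0],1),np.round(r[1],1),round(r[2],1)
for n in("top","scene"):
    D=np.load(n+".npz");f=D["f"].astype(int);P=D["P"];R,G,B=f[...,0],f[...,1],f[...,2];x,y,z=P[...,0],P[...,1],P[...,2]
    print(n)
    box=(x>.3)&(x<.8)
    ry=box&(y>.1)&(y<.45)
    for c,m in dict(green=(G>R+30)&(G>B+30),red=(R>G+80)&(R>B+80),blue=(B>R+50)).items():
        q=P[ry&m&(z>.134)&(z<.15)&(y<.36)]
        if len(q)>5: print(c,len(q),rect(q),np.median(q[:,2]).round(4))
    q=P[ry&(y<.36)&(z>.05)&(z<.061)]; print("rack57",len(q),rect(q))
    s=(x>.45)&(x<.8)&(y<-.05)&(y>-.4)
    q=P[s&(z>.009)&(z<.018)&(abs(R-B)<25)]; print("foot",len(q),rect(q))
    q=P[s&(z>.1)]; h,e=np.histogram(q[:,2],np.arange(.1,.35,.005)); print([(round(b,3),int(a)) for a,b in zip(h,e) if a])
    q=P[ry&(z>.03)&(y<.1+.1)&(y>.05)]; print("near pink",len(q),rect(q) if len(q) else 0)
    q=P[(x>.3)&(x<.7)&(y<.2)&(y>-.0)&(z>.03)&(R>150)&(B>80)]; print("pink",len(q),rect(q),q[:,2].max())
E
python3 m.py
```

```text
top
green 179 (array([532.3, 242.1]), array([11. , 98.4]), 17.4) 0.1422
red 172 (array([584.6, 260. ]), array([10.3, 99. ]), 17.7) 0.1427
blue 163 (array([479.5, 225.7]), array([ 9.3, 99.3]), 17.3) 0.1428
rack57 1222 (array([551.8, 213.6]), array([492.7, 223.9]), 1.0)
foot 1028 (array([ 702.5, -149.1]), array([139. , 139.7]), 21.6)
[(np.float64(0.1), 1), (np.float64(0.12), 1), (np.float64(0.125), 3), (np.float64(0.13), 1), (np.float64(0.14), 1), (np.float64(0.145), 2), (np.float64(0.15), 1), (np.float64(0.155), 1), (np.float64(0.175), 2), (np.float64(0.18), 7), (np.float64(0.185), 14), (np.float64(0.19), 13), (np.float64(0.195), 17), (np.float64(0.2), 18), (np.float64(0.205), 39), (np.float64(0.21), 46), (np.float64(0.215), 75), (np.float64(0.22), 108), (np.float64(0.225), 138), (np.float64(0.23), 156), (np.float64(0.235), 210), (np.float64(0.24), 472), (np.float64(0.245), 275), (np.float64(0.25), 37), (np.float64(0.255), 128), (np.float64(0.26), 67), (np.float64(0.265), 6), (np.float64(0.27), 6), (np.float64(0.275), 3), (np.float64(0.28), 2), (np.float64(0.29), 2), (np.float64(0.295
[... 1059 characters left out ...]
0.2), 61), (np.float64(0.205), 71), (np.float64(0.21), 94), (np.float64(0.215), 82), (np.float64(0.22), 114), (np.float64(0.225), 117), (np.float64(0.23), 135), (np.float64(0.235), 182), (np.float64(0.24), 404), (np.float64(0.245), 197), (np.float64(0.25), 26), (np.float64(0.255), 115), (np.float64(0.26), 48), (np.float64(0.265), 13), (np.float64(0.27), 15), (np.float64(0.275), 13), (np.float64(0.28), 12), (np.float64(0.285), 14), (np.float64(0.29), 5), (np.float64(0.295), 14), (np.float64(0.3), 44), (np.float64(0.305), 80), (np.float64(0.31), 3)]
near pink 1291 (array([584.5, 150. ]), array([430.9,  99.9]), 0.0)
pink 828 (array([569.9, 110.8]), array([ 56.6, 169.6]), 24.0) 0.137214766674578
```

```bash
cat > l.py <<'E'
from h import *
a=np.radians(21.65);c=np.array([.7029,-.1491])
for n in("top","scene"):
    D=np.load(n+".npz");P=D["P"].reshape(-1,3);f=D["f"].reshape(-1,3)
    d=P[:,:2]-c; X=1000*(d@[np.cos(a),np.sin(a)]);Y=1000*(d@[-np.sin(a),np.cos(a)]);Z=1000*P[:,2]
    m=(abs(X)<110)&(abs(Y)<80)&(Z>100)
    print(n)
    for x0 in range(-85,60,5):
        k=m&(X>=x0)&(X<x0+5)
        if k.sum()>3: 
            zz=Z[k];t=k&(Z>zz.max()-6)
            print(x0,k.sum(),"zmax",np.percentile(zz,[50,90,97]).round(),"Y",np.percentile(Y[k],[2,50,98]).round(),"Ytop",np.median(Y[t]).round())
E
python3 l.py
```

```text
top
-80 20 zmax [216. 229. 236.] Y [-16.   1.  22.] Ytop 1.0
-75 70 zmax [227. 235. 236.] Y [-24.   2.  25.] Ytop -1.0
-70 51 zmax [231. 235. 236.] Y [-23.   2.  24.] Ytop -0.0
-65 52 zmax [231. 235. 236.] Y [-23.   5.  25.] Ytop 2.0
-60 58 zmax [233. 239. 240.] Y [-26.   3.  27.] Ytop 1.0
-55 56 zmax [233. 239. 240.] Y [-26.   7.  27.] Ytop 6.0
-50 58 zmax [232. 239. 240.] Y [-26.   2.  27.] Ytop 1.0
-45 57 zmax [233. 238. 241.] Y [-26.   6.  28.] Ytop 2.0
-40 157 zmax [232. 243. 245.] Y [-48.   8.  50.] Ytop 7.0
-35 113 zmax [244. 247. 248.] Y [-49.   3.  52.] Ytop 7.0
-30 131 zmax [244. 253. 259.] Y [-48.   5.  52.] Ytop 3.0
-25 116 zmax [247. 260. 262.] Y [-50.   5.  52.] Ytop -4.0
-20 111 zmax [247. 260. 261.] Y [-49.   6.  52.] Ytop 3.0
-15 117 zmax [246. 261. 263.] Y [-50.   6.  52.] Ytop -3.0
-10 109 zmax [247. 261. 263.] Y [-50.   7.  52.] Ytop 2.0
-5 88 zmax [244. 249. 257.] Y [-49.  15.  52.] Ytop 3.0
0 115 zmax [244. 248. 249.] Y [-50.   4.  52.] Ytop -7.0
5 106 zmax [243. 246. 248.] Y [-48.   5.  52.] Ytop -4.0
10 51 zmax [242. 245. 246.] Y [-49.  -4.  50.] Ytop -6.0
15 
[... 1186 characters left out ...]
.  49.] Ytop 0.0
-10 89 zmax [246. 259. 261.] Y [-52. -15.  50.] Ytop 11.0
-5 83 zmax [245. 253. 258.] Y [-49.  13.  49.] Ytop 16.0
0 75 zmax [244. 247. 248.] Y [-51. -18.  47.] Ytop -17.0
5 137 zmax [241. 246. 247.] Y [-53.  22.  52.] Ytop 17.0
10 546 zmax [218. 240. 244.] Y [-50. -17.  49.] Ytop -18.0
15 17 zmax [225. 241. 274.] Y [-42. -14.  39.] Ytop -3.0
20 15 zmax [225. 308. 308.] Y [-15.   1.  13.] Ytop 2.0
25 40 zmax [304. 308. 308.] Y [-14.   1.  28.] Ytop -4.0
30 64 zmax [225. 307. 308.] Y [-13.   9.  32.] Ytop -0.0
35 125 zmax [221. 305. 308.] Y [-13.   5.  30.] Ytop 3.0
40 393 zmax [215. 290. 306.] Y [-13.  -0.  12.] Ytop -2.0
45 70 zmax [242. 305. 307.] Y [-8. -0.  6.] Ytop -1.0
```

```bash
cat > g.py <<'E'
from h import *
import sys
from scipy.spatial.transform import Rotation as Ro
# target x y z(mm) yaw of tool y (deg)
t=np.array(sys.argv[1:4],float); yaw=float(sys.argv[4])
s=env.state();w=s["ee_rot"];M=Ro.from_quat(np.r_[w[1:],w[0]]).as_matrix()
cy=np.degrees(np.arctan2(M[1,1],M[0,1]))
print("clock",s["clock"],"pos",(s["ee_pos"]*1000).round(1),"tool-y yaw",cy.round(2),"tilt z",M[:,2].round(4))
print("shift in tool now",(M.T@(t-s["ee_pos"]*1000)).round(1),"twist",round((cy-yaw+90)%180-90,2))
print("width",s["width"],"grip",s["grip_force"],"ft",s["ft_force"].round(2))
E
python3 g.py 532.4 242.5 260 17.4; python3 - <<'E'
import numpy as np
P=np.load("top.npz")["P"].reshape(-1,3)
for x0 in np.arange(.1,.8,.1):
  print(round(x0,1),[int(1000*np.nanmax(np.r_[0,P[(P[:,0]>=x0)&(P[:,0]<x0+.1)&(P[:,1]>=y0)&(P[:,1]<y0+.1),2]])) for y0 in np.arange(-.4,.8,.1)])
E
```

```text
clock 0.1 pos [247.5 600.6 240.7] tool-y yaw 67.61 tilt z [-4.0e-04 -1.4e-03 -1.0e+00]
shift in tool now [-399.9 -222.6  -18.9] twist 50.21
width 1.000063015211443 grip 0.0 ft [-0.26 -0.25 -0.37]
0.1 [10, 10, 21, 22, 473, 21, 715, 711, 694, 341, 11, 8, 0]
0.2 [11, 11, 13, 15, 12, 11, 12, 689, 685, 473, 394, 122, 0]
0.3 [14, 11, 12, 29, 70, 71, 12, 137, 13, 11, 320, 149, 0]
0.4 [13, 11, 13, 24, 13, 149, 148, 134, 97, 95, 151, 151, 0]
0.5 [12, 12, 13, 14, 139, 150, 150, 146, 97, 107, 116, 138, 0]
0.6 [13, 248, 265, 244, 135, 62, 143, 10, 110, 108, 116, 118, 0]
0.7 [11, 244, 314, 23, 11, 87, 89, 81, 67, 72, 69, 13, 0]
```

>>> move_arm --motion "0 0 -20 0; -20 -11 0 0; -38 -21 0 0; -38 -21 0 0; -38 -21 0 0; -38 -21 0 0; -38 -21 0 0; -38 -21 0 0; -38 -21 0 0; -38 -21 0 0; -38 -21 0 0; -38 -21.6 0 0; 0 0 0 8.4; 0 0 0 8.4; 0 0 0 8.4; 0 0 0 8.4; 0 0 0 8.4; 0 0 0 8.2; 0 0 0 0; 0 0 0 0" --gripper 0.08

```text
clock: 2.1
ee_pos: [0.5328, 0.2437, 0.2613]
ee_rot: [-0.0, 0.59, 0.807, -0.0]
ft_force: [0.3, -0.1, 0.5]
width: 0.463
grip_force: 0.0
```

```bash
python3 g.py 532.4 242.5 136 17.4; python3 - <<'E'
from h import *
d,P=cam("wrist"); np.savez("w1.npz",f=d["frame"],P=P)
cv2.imwrite("pics/w1.png",d["frame"][...,::-1])
f=d["frame"].astype(int);R,G,B=f[...,0],f[...,1],f[...,2];z=P[...,2]
for c,m in dict(green=(G>R+30)&(G>B+30),red=(R>G+80)&(R>B+80),blue=(B>R+50)).items():
    q=P[m&(z>.132)&(z<.155)]
    if len(q)>5: r=cv2.minAreaRect((q[:,:2]*1000).astype(np.float32)); print(c,len(q),r,np.median(q[:,2]))
E
```

```text
clock 2.1 pos [532.8 243.7 261.3] tool-y yaw 17.67 tilt z [-4.e-04 -4.e-04 -1.e+00]
shift in tool now [ -1.   -0.7 125.3] twist 0.27
width 0.46346278968461513 grip 0.0 ft [ 0.3  -0.14  0.51]
green 1843 ((532.707763671875, 241.2696990966797), (9.576114654541016, 99.02510833740234), 17.822124481201172) 0.14129669909318754
red 1904 ((585.2108154296875, 258.4130554199219), (10.46133041381836, 98.59302520751953), 17.706817626953125) 0.14122459077086652
blue 2077 ((480.9447326660156, 224.0712890625), (10.612956047058105, 100.17880249023438), 17.83300018310547) 0.14116180726697536
```

View pics/w1.png

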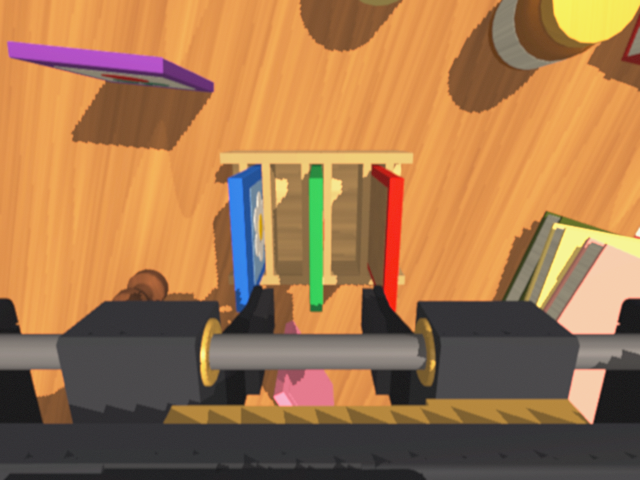

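The wrist view shows the green print centred between the half-open fingers (column 316), blue at 245 and red at 390. All are parallel to the pads, so I can descend.

>>> move_arm --motion "-1.5 -0.5 10 0; 0 0 20 0; 0 0 20 0; 0 0 20 0; 0 0 20 0; 0 0 20 0; 0 0 10 0; 0 0 5 0; 0 0 0 0; 0 0 0 0"

```text
clock: 3.15
ee_pos: [0.5334, 0.2423, 0.1373]
ee_rot: [0.0, 0.592, 0.806, 0.0]
ft_force: [-0.5, -0.3, 0.3]
width: 0.46
grip_force: 0.0
```

>>> move_arm --motion "0 0 0 0; 0 0 0 0; 0 0 0 0; 0 0 0 0; 0 0 0 0; 0 0 0 0; 0 0 0 0; 0 0 0 0" --gripper 1 --newtons 25

```text
clock: 3.95
ee_pos: [0.533, 0.2421, 0.1367]
ee_rot: [-0.0, 0.592, 0.806, -0.0]
ft_force: [-0.8, -0.6, 1.7]
width: 0.109
grip_force: 25.0
```

```bash
python3 g.py 532.4 242 320 17.7
```

```text
clock 3.95 pos [533.  242.1 136.7] tool-y yaw 17.4 tilt z [-1.e-04  0.e+00 -1.e+00]
shift in tool now [ 1.000e-01 -6.000e-01 -1.833e+02] twist -0.3
width 0.1094589570921013 grip 24.978166734217666 ft [-0.84 -0.64  1.71]
```

Gripped at 9.5 mm. Next is a straight lift.

>>> move_arm --motion "0 0 -5 0; 0 0 -10 0; 0 0 -12 0; 0 0 -12 0; 0 0 -15 0; 0 0 -15 0; 0 0 -15 0; 0 0 -15 0; 0 0 -15 0; 0 0 -15 0; 0 0 -15 0; 0 0 -15 0; 0 0 -12 0; 0 0 -8 0; 0 0 -4 0; 0 0 0 0; 0 0 0 0"

```text
clock: 5.65
ee_pos: [0.5328, 0.242, 0.319]
ee_rot: [-0.0, 0.592, 0.806, -0.0]
ft_force: [0.2, 0.7, -2.2]
width: 0.113
grip_force: 25.0
```

```bash
python3 g.py 479.8 -237.6 320 21.65; python3 - <<'E'
from h import *
d,P=cam("scene"); cv2.imwrite("pics/s2.png",d["frame"][...,::-1])
E
```

```text
clock 5.65 pos [532.8 242.  319. ] tool-y yaw 17.41 tilt z [-7.e-04 -5.e-04 -1.e+00]
shift in tool now [-441.8 -194.1   -0.7] twist -4.24
width 0.11295694540598276 grip 24.980955849168822 ft [ 0.17  0.75 -2.19]
```

View pics/s2.png

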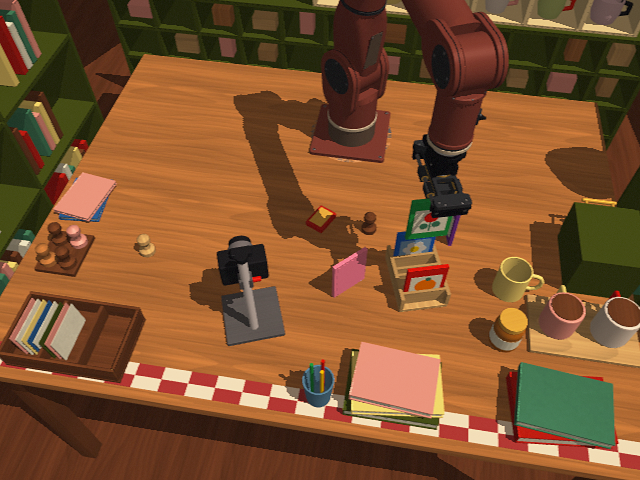

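The print is lifted clear at (430,220), and the red and blue prints are still in the rack. Next I carry it over to the camera.

>>> move_arm --motion "-8 -3.5 0 0; -16 -7 0 0; -28.1 -12.4 0 0; -28.1 -12.4 0 0; -28.1 -12.4 0 0; -28.1 -12.4 0 0; -28.1 -12.4 0 0; -28.1 -12.4 0 0; -28.1 -12.4 0 0; -28.1 -12.4 0 0; -28.1 -12.4 0 0; -28.1 -12.4 0 0; -28.1 -12.4 0 0; -28.1 -12.4 0 0; -28.1 -12.4 0 0; -28.1 -12.4 0 0; -16 -7 0 0; -8 -3 0 0; 0 0 0 0; 0 0 0 0"

```text
clock: 7.7
ee_pos: [0.4797, -0.2365, 0.3194]
ee_rot: [-0.0, 0.592, 0.806, 0.0]
ft_force: [-0.6, 0.5, -3.1]
width: 0.116
grip_force: 25.0
```

>>> move_arm --motion "0 0 4 -2; 0 0 10 -2.2; 0 0 12 0; 0 0 12 0; 0 0 8 0; 0 0 3 0; 0 0 0 0; 0 0 0 0; 0 0 0 0; 0 0 0 0"

```text
clock: 8.7
ee_pos: [0.48, -0.2372, 0.2709]
ee_rot: [0.0, 0.562, 0.827, 0.0]
ft_force: [-0.2, 0.1, -1.9]
width: 0.111
grip_force: 25.0
```

```bash
python3 g.py 479.8 -237.6 270.7 21.65; cat > v.py <<'E'
from h import *
import sys
a=np.radians(21.65);c=np.array([.7029,-.1491])
for n in("scene","top","wrist"):
    d,P=cam(n); cv2.imwrite(f"pics/{n}{sys.argv[1]}.png",d["frame"][...,::-1])
    np.savez(n+"F.npz",f=d["frame"],P=P,T=d["camera_from_world"],K=d["mtx"])
    f=d["frame"].astype(int);R,G,B=f[...,0],f[...,1],f[...,2];x,y,z=P[...,0],P[...,1],P[...,2]
    m=(z>.12)&(x<.56)&(x>.4)&(y<-.15)&(y>-.32)
    g=m&(G>R+30)&(G>B+30)
    q=P[g]
    if len(q)<10: print(n,"none"); continue
    d2=q[:,:2]-c;X=1000*(d2@[np.cos(a),np.sin(a)]);Y=1000*(d2@[-np.sin(a),np.cos(a)]);Z=1000*q[:,2]
    p=lambda v:np.percentile(v,[.5,2,50,98,99.5]).round(1)
    print(n,len(q),"X",p(X),"Y",p(Y),"Z",p(Z))
    # front-face plane fit X = a + bY + cZ
    k=Z<270
    if k.sum()>100:
        A=np.c_[np.ones(k.sum()),Y[k],Z[k]-211]
        w=np.ones(len(A),bool)
        for _ in range(6):
            s=np.linalg.lstsq(A[w],X[k][w],rcond=None)[0]; r=X[k]-A@s; w=abs(r)<max(2,1.5*np.median(abs(r)))
        print(" plane",s.round(3),"tilt deg",np.degrees(s[1:]).round(2),w.sum())
E
python3 v.py 3
```

```text
clock 8.7 pos [ 480.  -237.2  270.9] tool-y yaw 21.6 tilt z [ 6.e-04 -1.e-04 -1.e+00]
shift in tool now [-0.3 -0.3  0.2] twist -0.05
width 0.11058126916016908 grip 24.980815707240254 ft [-0.16  0.14 -1.89]
scene 412 X [-242.5 -240.7 -235.7 -232.  -230.8] Y [-45.5 -45.1   8.   50.3  50.7] Z [144.5 148.7 173.4 276.7 278.4]
 plane [-2.35632e+02 -7.00000e-03 -3.00000e-03] tilt deg [-0.4  -0.16] 275
top 90 X [-243.7 -243.5 -238.8 -234.1 -234. ] Y [20.3 26.3 44.3 52.  52.1] Z [159.8 166.8 274.6 280.8 311. ]
wrist 4475 X [-243.9 -243.6 -239.2 -234.6 -234.3] Y [-33.6 -32.   25.5  49.1  49.2] Z [164.7 190.  275.4 276.7 277.7]
 plane [-2.46609e+02  1.50000e-01  3.00000e-03] tilt deg [8.61 0.16] 452
```

View pics/scene3.png

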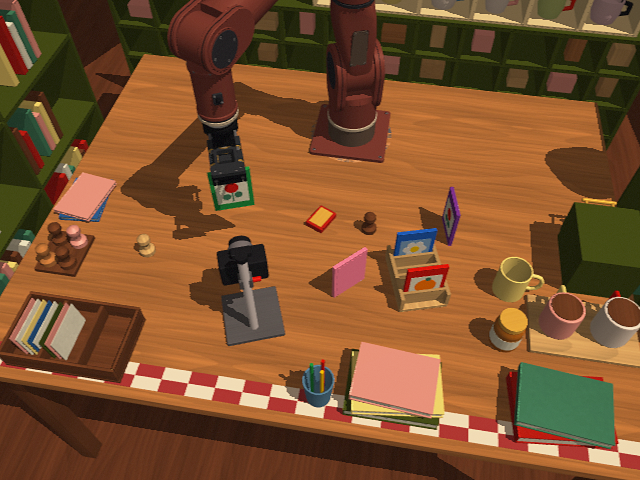

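View pics/wrist3.png

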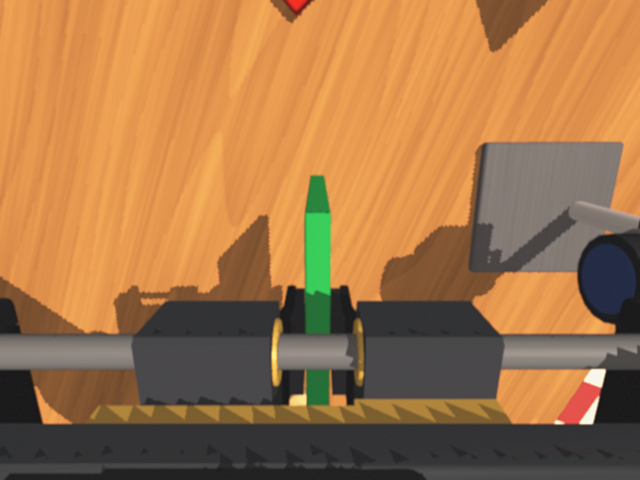

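The scene view shows the print facing the camera, held at (231,188). The wrist view catches the lens glass at about (605,278), so I use it to check the lens pose.

```bash
python3 - <<'E'
import numpy as np,cv2
D=np.load("wristF.npz");P=D["P"];f=D["f"].astype(int);R,G,B=f[...,0],f[...,1],f[...,2];z=P[...,2]
a=np.radians(21.65);c=np.array([.7029,-.1491])
def st(q):
    d=q[:,:2]-c; return np.c_[d@[np.cos(a),np.sin(a)],d@[-np.sin(a),np.cos(a)],q[:,2]]*1000
v,u=np.mgrid[:480,:640]
q=P[(u>560)&(v>220)&(v<330)&(B>R+15)&(z>.15)]
s=st(q);pc=lambda s:np.percentile(s,[1,25,50,75,99],axis=0).T.round(1).tolist()
print("glass",len(q),pc(s))
k=(s[:,0]<-65)
A=np.c_[np.ones(k.sum()),s[k,1],s[k,2]-211];t=np.linalg.lstsq(A,s[k,0],rcond=None)[0];print("plane",t.round(3))
q=P[(u>560)&(v>210)&(v<340)&(z>.15)&(z<.27)];s=st(q);print("barrel",len(q),pc(s))
q=P[(u>400)&(v<300)&(z>.008)&(z<.02)&(abs(R-B)<25)]
r=cv2.minAreaRect((q[:,:2]*1000).astype(np.float32));print("foot",r)
E
```

```text
glass 2956 [[-76.2, -75.2, -74.8, -74.5, -73.6], [-22.3, -10.6, -2.2, 5.7, 16.2], [189.1, 201.4, 209.8, 217.5, 227.9]]
plane [-75.878  -0.085  -0.291]
barrel 4585 [[-76.0, -75.0, -74.6, -74.2, -58.2], [-26.9, -10.6, 0.7, 11.5, 22.6], [184.3, 199.8, 209.3, 217.8, 229.3]]
foot ((703.415283203125, -152.2299041748047), (139.16558837890625, 137.4456024169922), 21.88724136352539)
```

>>> move_arm --motion "-0.8 0 0 0; -0.7 0 0 0; 0 0 0 0; 0 0 0 0; 0 0 0 0; 0 0 0 0; 0 0 0 0; 0 0 0 0"

```text
clock: 9.65
ee_pos: [0.4804, -0.2385, 0.2706]
ee_rot: [-0.0, 0.562, 0.827, -0.0]
ft_force: [-0.5, 0.6, -2.5]
width: 0.115
grip_force: 25.0
```

```bash
python3 g.py 480 -238.6 270.7 21.65; python3 v.py 4; python3 -c "
from bench import env
print(abs(env.state()['joint_vel']).max()); print(env.sign_off())"
```

```text
clock 9.65 pos [ 480.4 -238.5  270.6] tool-y yaw 21.61 tilt z [-1.e-04 -0.e+00 -1.e+00]
shift in tool now [ 0.1 -0.4 -0.1] twist -0.04
width 0.1148123215123884 grip 24.98090365086682 ft [-0.48  0.63 -2.49]
scene 414 X [-242.8 -241.4 -236.2 -231.8 -230.7] Y [-46.7 -46.5   6.7  49.1  49.4] Z [146.2 147.9 174.3 276.5 277.5]
 plane [-2.36007e+02  5.00000e-03  8.00000e-03] tilt deg [0.26 0.46] 273
top 90 X [-243.9 -243.6 -238.9 -234.4 -234.3] Y [25.  25.1 44.  50.8 50.8] Z [160.4 166.6 273.8 280.8 311.8]
wrist 4483 X [-244.  -243.7 -239.3 -234.6 -234.4] Y [-35.  -33.5  24.1  47.7  47.8] Z [165.7 189.8 275.1 276.5 277. ]
 plane [-2.46075e+02  1.43000e-01 -2.00000e-03] tilt deg [ 8.17 -0.11] 451
0.00171458495350106
the job is handed in; nothing more can be done
None
```

I lifted the green print out of the rack and handed the job in with the arm holding it still, picture side facing the camera, about 16 cm from the lens and centred on it to within about 2 mm by the camera measurements; I saw nothing else disturbed.

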